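# Block up a specimen in its loading fixture with spacers

### The job

The white specimen in the steel loading fixture must not be able to shift: choose the two spacers that together fill the gap between specimen and end stop snugly (only about 3 mm of play), and set them upright side by side in that gap, flat on the fixture's floor, square to it and about in the middle of its width. Do not force them in. Leave the two spacers that are not needed standing where they are, and do not disturb the tools around.

Things in the scene. Friction and masses are not known exactly. Their poses are not given: they have to be found in the camera images.
- fixture: steel loading fixture, fixed to the worktop: base plate 150 (its x) x 64 (its y) x 10 mm; from its -x end a 12 mm fence, then a white ceramic specimen 38 x 42 x 30 mm held by a strap (top of strap bolts 47 mm above the worktop), then the open gap, then the end stop. The floor of the gap is the base plate's top, 10 mm above the worktop; the gap is open at both sides in y. Origin: centre of the base plate's underside; x runs along the channel from specimen to end stop, z up
- specimen_face (a point): point on the specimen's flat face where the gap begins: middle of the face, at floor level (25 mm to -x of the fixture's origin, 10 mm up); axes as the fixture's. The face is 30 mm high, upper edge chamfered 3 mm
- end_stop: steel cross bar 14 (x) x 64 (y) x 30 mm high on the base plate, fixed, pinned in one of two hole pairs: the gap between specimen and stop is either 63 or 71 mm wide (bar's middle 45 or 53 mm to +x of the fixture's origin). Origin: centre of its underside, at floor level; axes as the fixture's
- stop_face (a point): point on the end stop's flat face where the gap ends: middle of the face, at floor level; axes as the fixture's. Upper edge chamfered 3 mm
- spacer_16: loose aluminium spacer: block 16 mm thick (its x) by 40 mm wide (its y) by 30 mm high, edges chamfered 3 mm, with a 14 x 14 mm square post 32 mm tall standing on the middle of its top (overall height 62 mm), about 68 g; stands upright on the worktop, anywhere among the four; pick it up by the post. Origin: centre of its underside, z up; yaw +- half a turn is the same spacer
- spacer_24: loose aluminium spacer: block 24 mm thick (its x) by 40 mm wide (its y) by 30 mm high, edges chamfered 3 mm, with a 14 x 14 mm square post 32 mm tall standing on the middle of its top (overall height 62 mm), about 92 g; stands upright on the worktop, anywhere among the four; pick it up by the post. Origin: centre of its underside, z up; yaw +- half a turn is the same spacer
- spacer_36: loose aluminium spacer: block 36 mm thick (its x) by 40 mm wide (its y) by 30 mm high, edges chamfered 3 mm, with a 14 x 14 mm square post 32 mm tall standing on the middle of its top (overall height 62 mm), about 128 g; stands upright on the worktop, anywhere among the four; pick it up by the post. Origin: centre of its underside, z up; yaw +- half a turn is the same spacer
- spacer_52: loose aluminium spacer: block 52 mm thick (its x) by 40 mm wide (its y) by 30 mm high, edges chamfered 3 mm, with a 14 x 14 mm square post 32 mm tall standing on the middle of its top (overall height 62 mm), about 176 g; stands upright on the worktop, anywhere among the four; pick it up by the post. Origin: centre of its underside, z up; yaw +- half a turn is the same spacer
- wrench: bystander: open-ended wrench 32 x 152 x 7 mm lying near the front edge; origin: centre of its underside
- lab_timer: bystander: white lab timer 62 x 62 x 21 mm with two round keys, beyond the spacers on the right; origin: centre of its underside
- tape_roll: bystander: roll of tape, 100 mm across, 25 mm high, lying flat beyond the spacers; origin: centre of its underside
There are look-alikes about, which are no part of the job. What is shaped like the spacer_16 but purple or red is not meant.

How it is judged:
At the end, for the whole second after the job is handed in: 24 + 36 mm spacers (63 mm gap) or 16 + 52 mm (71 mm gap) at rest in the gap: within 2 mm of the floor, tilt < 0.06, squareness < 0.1 rad, within 12 mm of mid-width. The other two upright (0.1 rad) within 40 mm of their starts (((horizontal distance between specimen_face and stop_face below 0.067 m and distance of each of spacer_16, spacer_52 from where it was at the start of the episode below 0.04 m and angle between each of spacer_16, spacer_52's own z axis and vertical below 0.1 rad and x of each of spacer_24, spacer_36 in the frame of specimen_face above 0 m and x of each of spacer_24, spacer_36 in the frame of stop_face below 0 m and y of spacer_24 in the frame of fixture between -0.012 and 0.012 m and z of spacer_24 in the frame of fixture between 0.008 and 0.012 m and angle between each of spacer_24, spacer_36's own z axis and vertical below 0.06 rad and angle between the x axis of each of spacer_24, spacer_36 and the x axis of fixture, either way round below 0.1 rad and linear speed of each of spacer_24, spacer_36 below 0.01 m/s and y of spacer_36 in the frame of fixture between -0.012 and 0.012 m and z of spacer_36 in the frame of fixture between 0.008 and 0.012 m) or (horizontal distance between specimen_face and stop_face above 0.067 m and x of each of spacer_16, spacer_52 in the frame of specimen_face above 0 m and x of each of spacer_16, spacer_52 in the frame of stop_face below 0 m and y of spacer_16 in the frame of fixture between -0.012 and 0.012 m and z of spacer_16 in the frame of fixture between 0.008 and 0.012 m and angle between each of spacer_16, spacer_52's own z axis and vertical below 0.06 rad and angle between the x axis of each of spacer_16, spacer_52 and the x axis of fixture, either way round below 0.1 rad and linear speed of each of spacer_16, spacer_52 below 0.01 m/s and distance of each of spacer_24, spacer_36 from where it was at the start of the episode below 0.04 m and angle between each of spacer_24, spacer_36's own z axis and vertical below 0.1 rad and y of spacer_52 in the frame of fixture between -0.012 and 0.012 m and z of spacer_52 in the frame of fixture between 0.008 and 0.012 m))); the robot touches nothing.
It fails at once if a bystander (wrench) is pushed away (distance of wrench from where it was at the start of the episode above 0.03 m).
It fails at once if a bystander (lab timer) is pushed away (distance of lab_timer from where it was at the start of the episode above 0.03 m).
It fails at once if a bystander (tape roll) is pushed away (distance of tape_roll from where it was at the start of the episode above 0.03 m).
It fails at once if a spacer is forced: pressed on the fixture or its end stop with more than 45 N (contact force between any of spacer_16, spacer_24, spacer_36, spacer_52 and fixture above 45 N or contact force between any of spacer_16, spacer_24, spacer_36, spacer_52 and end_stop above 45 N).
It also fails if it takes over 58 s, if anything falls off the work surface, if the arm or the gripper's body presses on something with over 40 N, if the wrist force passes 120 N, or if a joint passes its speed limit or range.

### The arm

A 6-joint arm with a two-finger parallel gripper is mounted at the origin on a cart in front of the work surface, level with it; the furniture and walls round the work are solid. World frame = base frame: x ahead of the robot, y to its left, z up, the work surface at z = 0. Lengths are in m, angles in rad, forces in N, time in s.
With the tool pointing down it reaches from about 0.3 to 0.75 m from the base axis. Payload 8.5 kg.
Tool frame: the origin (TCP) lies at the very end of the fingers, on their centre line; the grasp point (between the pads) lies 19 mm behind it; z points along the fingers, y is the line along which they close (so a half turn about z gives the same grasp; the last joint's range is limited). The gripper opens to 85 mm and grips with 20 to 120 N. Pads are 22 mm wide; open, the fingers measure 114 mm over their backs; the gripper's body (76 mm by 85 mm) begins 54 mm behind the grasp point. The pads swing forward as they close: fully open they stand 13 mm farther back than shut.
Start: joints at [1.058, 0.381, 1.297, -0, 1.464, -0.215], TCP at [0.161, 0.526, 0.231] pointing down, gripper open.
Joint ranges: [-3.11, 3.11], [-0.89, 2.33], [0.22, 2.48], [-1.42, 4.56], [0.17, 2.85], [-2.88, 2.88]. Speed limits (rad/s): [2.39, 2.39, 3.14, 3.14, 3.14, 3.14].

### API

Orientations are given as a 3x3 rotation matrix whose columns are the frame's x, y, z axes.
In Python, from workcell import env gives the robot as it stands. Calls block until the motion is done:
- env.reach(position, orientation): joint-space move of the TCP to a pose.
- env.move_l(position, vel=0.15, ori=None): straight line of the TCP; ori=None keeps the orientation; vel is the mean speed in m/s.
- env.goto_joints(angles): joint-space move.
- env.gripper_to(opening, newtons=None): opening from 0.0 (shut) to 1.0 (fully open); newtons is the grip in N (None keeps the last); returns when the fingers have stopped.
- env.dwell(seconds).
- env.inverse_kinematics(position, orientation): joint angles nearest the present ones, or None.
- env.get_state(): the state.
- env.get_image(name): name is "scene" or "top"; returns the picture (480x640x3 uint8, red, green, blue); there is no depth.
- env.camera_model(name): a dict with "K" (3x3 intrinsics, pixels), "dist_coeffs" ([k1, k2, p1, p2, k3] as OpenCV has them; the pictures are not rectified), "R" (3x3) and "t" (3): a world point X has camera coordinates R X + t. Camera axes: x right, y down, z forward; pixel columns grow to the right and rows downward; lengths in m; the calibration is good to about 2 mm. A picture is of the moment at which its call begins. camera_model takes no time and is no camera call.
A pose or a line that the arm cannot do raises env.IKError and nothing moves.
- env.job_done(): hands the job in; it is judged then, once.
The state is a dict: "time": time; "joint_pos": joint angles; "joint_vel": joint speeds; "joint_torque": joint torques, N m; "position": TCP position; "tool_rot": TCP orientation; "ft_force": force on the tool from outside, world axes, zero at the start; "torque": the same for the moment, N m; "width": opening from 0.0 (shut) to 1.0 (fully open); "grasp_force": force on a finger pad.
Only numpy, scipy, OpenCV 4.12 (cv2) and the standard library are available. Lean on these libraries where they do the work, as an engineer would, in place of code of your own. Each camera call takes 0.05 s, during which the arm holds its last target. There are 200 camera calls.

## Working session

There is one attempt and no reset: what is moved stays moved. The work goes in short steps, each a Python script; the robot and the scene stay as the last script left them, time stands still between calls to the robot, and variables do not carry over. Pictures are saved under pics/ and viewed, at most 10 in all, crops included, and the job is handed in when it is done.

```bash
mkdir -p pics; ls
python3 - <<'E'
from workcell import env
import cv2,numpy as np
for n in("scene","top"):
    im=env.get_image(n); cv2.imwrite(f"pics/{n}0.png",im[:,:,::-1])
    c=env.camera_model(n); print(n,np.round(c["K"],1).tolist(),np.round(c["dist_coeffs"],3),"C",np.round(-np.array(c["R"]).T@c["t"],3),np.round(c["R"],2).tolist())
s=env.get_state();print(s["time"],s["width"],np.round(s["tool_rot"],2).tolist())
E
```

```text
pics
scene [[456.3, 0.0, 326.3], [0.0, 456.3, 240.3], [0.0, 0.0, 1.0]] [-0.098  0.     0.     0.     0.   ] C [ 0.033 -0.621  0.529] [[0.69, -0.72, -0.01], [-0.41, -0.38, -0.83], [0.6, 0.58, -0.56]]
top [[442.2, 0.0, 319.1], [0.0, 442.2, 232.9], [0.0, 0.0, 1.0]] [0.003 0.    0.    0.    0.   ] C [ 0.442 -0.094  0.895] [[-0.0, -1.0, 0.03], [-0.99, -0.0, -0.13], [0.13, -0.03, -0.99]]
0.1 1.0027013716024051 [[-0.96, 0.29, -0.0], [0.29, 0.96, -0.0], [0.0, -0.0, -1.0]]
```

View pics/top0.png

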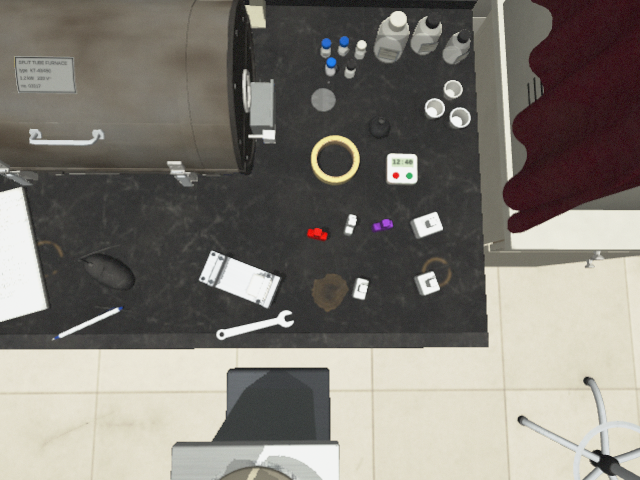

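View pics/scene0.png

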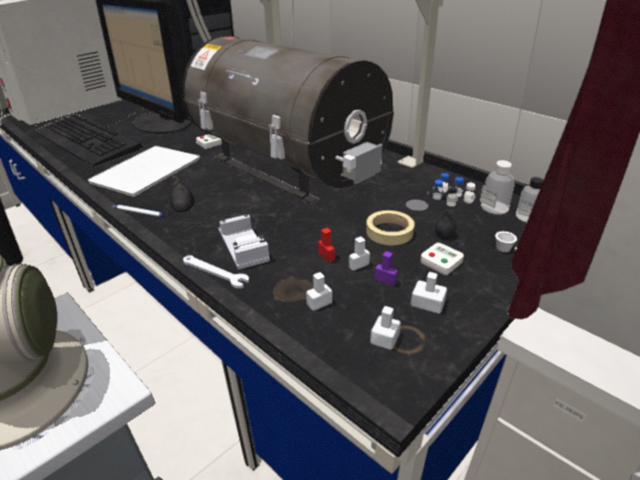

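The top view shows the fixture at about (240,278). Four light-coloured spacers stand at (350,224), (361,289), (428,283) and (427,225). The red (318,233) and purple (383,225) parts are look-alikes and are excluded by colour. I'll enlarge this area to confirm.

Run:
```python
import cv2,numpy as np
t=cv2.imread("pics/top0.png");s=cv2.imread("pics/scene0.png")
a=cv2.resize(t[205:315,190:450],(800,338),interpolation=cv2.INTER_CUBIC)
b=cv2.resize(s[205:355,205:455],(437,262),interpolation=cv2.INTER_CUBIC)
c=cv2.resize(s[205:275,205:280],(281,262),interpolation=cv2.INTER_CUBIC)
o=np.zeros((600,800,3),np.uint8);o[:338]=a;o[338:,:437]=b;o[338:,450:731]=c
cv2.imwrite("pics/crop1.png",o)
```

```text
(no output)
```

View pics/crop1.png

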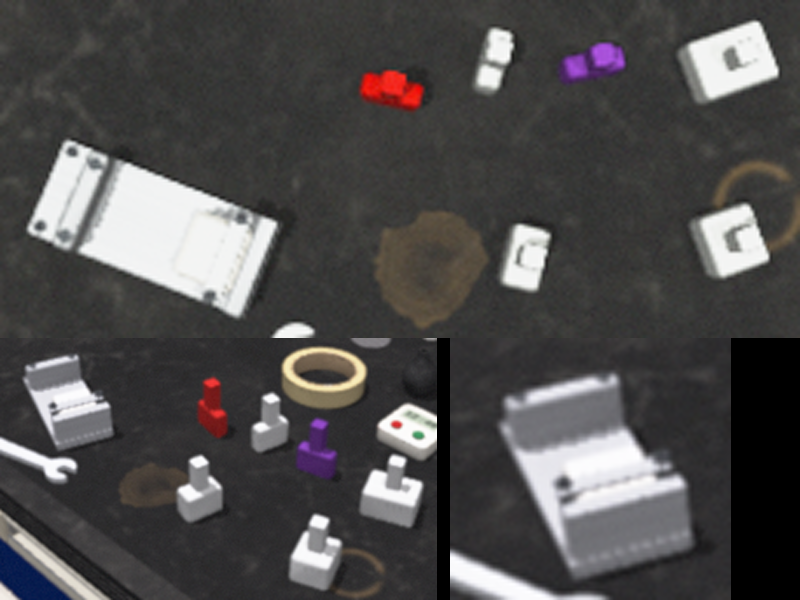

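The enlarged crop shows the end stop at the left end of the fixture (crop 70,195) and the strapped specimen at the right (crop 215,255). So fixture +x points left in the top image. The white blocks, by thickness:

| Spacer | Top image pixel |
|---|---|
| 16 | (350,224) |
| 24 | (361,289) |
| 36 | (428,283) |
| 52 | (427,225) |

The red and purple parts have the spacer_16 shape and are decoys. Next I'll measure positions.

```bash
cat > h.py <<'E'
import cv2,numpy as np
from workcell import env
CM={n:{k:np.array(v,float) for k,v in env.camera_model(n).items() if k in("K","dist_coeffs","R","t")} for n in("scene","top")}
def ray(n,px,z):
    c=CM[n];u=cv2.undistortPoints(np.array(px,float).reshape(-1,1,2),c["K"],c["dist_coeffs"]).reshape(-1,2)
    d=np.c_[u,np.ones(len(u))]@c["R"];C=-c["R"].T@c["t"]
    return C+d*((z-C[2])/d[:,2])[:,None]
def proj(n,X):
    c=CM[n];return cv2.projectPoints(np.array(X,float).reshape(-1,1,3),cv2.Rodrigues(c["R"])[0],c["t"],c["K"],c["dist_coeffs"])[0].reshape(-1,2)
E
python3 - <<'E'
from h import *
im=cv2.imread("pics/top0.png");hsv=cv2.cvtColor(im,cv2.COLOR_BGR2HSV)
m=((hsv[...,2]>110)&(hsv[...,1]<60)).astype(np.uint8)
def cont(p):
    for c in cv2.findContours(m,0,1)[0]:
        if cv2.pointPolygonTest(c,p,False)>=0: return c
for n,p in dict(s16=(348,229),s24=(358,292),s36=(425,288),s52=(422,228)).items():
    c=cont(p)
    if c is None: print(n,"none");continue
    w=ray("top",c.reshape(-1,2),.03)[:,:2]
    r=cv2.minAreaRect((w*1000).astype(np.float32));x,y,ww,h=cv2.boundingRect(c)
    print(n,np.round(r[0]),np.round(r[1],1),"ang",round(r[2],1),"bbox",x,y,ww,h)
c=cont((240,278));w=ray("top",c.reshape(-1,2),.01)[:,:2]
r=cv2.minAreaRect((w*1000).astype(np.float32));print("fix",r,cv2.boxPoints(r).round().tolist())
# profile along fixture long axis in world plane z=.01
(cx,cy),(a,b),ang=r
d=np.array([np.cos(np.radians(ang)),np.sin(np.radians(ang))]);d=d if a>b else np.array([-d[1],d[0]])
d=d*np.sign(d[1]); e=np.array([-d[1],d[0]])
g=hsv[...,2].astype(np.float32)
for off in(-20,-10,0,10,20):
    s=np.arange(-80,84,3.)
    P=(np.array([cx,cy])+s[:,None]*d+off*e)/1000
    q=proj("top",np.c_[P,np.full(len(P),.01)]).astype(np.float32)
    print(off,[int(v) for v in cv2.remap(g,q[:,:1],q[:,1:],1).ravel()])
E
```

```text
s16 [ 572. -182.] [17.7 42. ] ang 73.8 bbox 344 214 13 21
s24 [ 446. -201.] [25.1 40. ] ang 76.1 bbox 353 278 16 22
s36 [ 456. -332.] [40.4 40.7] ang 19.5 bbox 415 271 25 25
s52 [ 573. -334.] [40.3 57.9] ang 19.1 bbox 411 212 32 26
fix ((459.1695861816406, 21.131793975830078), (113.7335433959961, 66.36371612548828), 68.36186981201172) [[407.0, -19.0], [469.0, -44.0], [511.0, 62.0], [449.0, 86.0]]
-20 [58, 60, 57, 57, 59, 56, 46, 65, 156, 240, 241, 237, 182, 196, 234, 243, 241, 239, 213, 226, 229, 229, 225, 228, 229, 233, 239, 243, 242, 242, 243, 242, 242, 242, 242, 242, 242, 242, 242, 242, 242, 242, 241, 233, 179, 145, 92, 132, 217, 201, 194, 207, 232, 241, 241]
-10 [55, 58, 65, 67, 68, 52, 43, 68, 150, 238, 240, 238, 212, 224, 239, 243, 243, 242, 239, 243, 243, 243, 244, 244, 242, 238, 238, 242, 242, 243, 242, 242, 242, 242, 242, 242, 242, 242, 241, 241, 241, 241, 241, 231, 179, 141, 93, 132, 226, 239, 237, 207, 228, 241, 240]
0 [53, 53, 57, 54, 55, 47, 39, 67, 150, 237, 240, 235, 214, 233, 239, 244, 243, 243, 239, 243, 244, 244, 244, 244, 242, 237, 237, 242, 241, 241, 242, 241, 242, 241, 242, 241, 241, 241, 241, 241, 241, 241, 241, 228, 176, 147, 92, 135, 226, 238, 237, 209, 221, 239, 241]
10 [58, 55, 58, 56, 55, 43, 39, 69, 142, 233, 239, 233, 217, 234, 239, 244, 244, 243, 241, 244, 244, 244, 244, 244, 243, 238, 236, 242, 242, 242, 243, 242, 241, 242, 242, 241, 241, 242, 242, 242, 241, 241, 241, 226, 176, 149, 95, 135, 223, 236, 237, 213, 230, 241, 241]
20 [53, 53, 55, 56, 55, 54, 43, 68, 149, 232, 237, 231, 199, 222, 239, 243, 242, 241, 234, 234, 235, 236, 234, 233, 238, 237, 241, 243, 242, 242, 242, 242, 242, 242, 242, 242, 242, 242, 242, 241, 241, 241, 241, 231, 178, 142, 94, 140, 218, 222, 224, 209, 229, 241, 241]
```

Run:
```python
from h import *
im=cv2.imread("pics/top0.png");hsv=cv2.cvtColor(im,cv2.COLOR_BGR2HSV);V=hsv[...,2].astype(np.float32)
m=((hsv[...,2]>82)&(hsv[...,1]<60)).astype(np.uint8)
c=[c for c in cv2.findContours(m,0,1)[0] if cv2.pointPolygonTest(c,(240,278),False)>=0][0]
w=ray("top",c.reshape(-1,2),.01)[:,:2]*1000
r=cv2.minAreaRect(w.astype(np.float32));print(r,cv2.boxPoints(r).round(1).tolist())
o=np.array(r[0]);th=np.radians(r[2]);d=np.array([np.cos(th),np.sin(th)])
if r[1][0]<r[1][1]: d=np.array([-d[1],d[0]])
d*=np.sign(d[1])
def sample(P,z):
    q=proj("top",np.c_[P/1000,np.full(len(P),z)]).astype(np.float32);return cv2.remap(V,q[:,:1],q[:,1:],1).ravel()
# subpixel long edges: scan across at stations in gap & ends
t=np.arange(-45,45.1,.5)
for it in range(2):
    e=np.array([-d[1],d[0]]);A=[];B=[]
    for s in np.arange(-5,70,5):
        v=sample(o+s*d+t[:,None]*e,.01);k=np.where(v>150)[0]
        if len(k): A.append((s,t[k[0]]));B.append((s,t[k[-1]]))
    A=np.array(A);B=np.array(B)
    pa=np.polyfit(*A.T,1);pb=np.polyfit(*B.T,1);print("edges",pa,pb)
    sl=(pa[0]+pb[0])/2;o=o+e*(pa[1]+pb[1])/2;d=d+sl*e;d/=np.linalg.norm(d)
e=np.array([-d[1],d[0]]);s=np.arange(-90,91,1.)
P=np.mean([sample(o+s[:,None]*d+f*e,.01) for f in(-12,-6,0,6,12)],0)
print("axis deg",np.degrees(np.arctan2(d[1],d[0])),"o",o)
print([(int(a),int(b)) for a,b in zip(s,P) if abs(a)>18])
```

```text
((465.0970764160156, 37.19792556762695), (151.41525268554688, 67.28785705566406), 68.78695678710938) [[406.29998779296875, -21.200000762939453], [469.1000061035156, -45.599998474121094], [523.9000244140625, 95.5999984741211], [461.1000061035156, 119.9000015258789]]
edges [ 9.58549223e-03 -3.26735751e+01] [1.76165803e-03 3.11626943e+01]
edges [ 8.23834197e-03 -3.20626943e+01] [-6.89119171e-03  3.19518135e+01]
axis deg 69.15061821515756 o [465.85312612  36.90481259]
[(-90, 59), (-89, 59), (-88, 59), (-87, 59), (-86, 59), (-85, 59), (-84, 58), (-83, 54), (-82, 50), (-81, 45), (-80, 42), (-79, 42), (-78, 43), (-77, 52), (-76, 68), (-75, 85), (-74, 114), (-73, 158), (-72, 201), (-71, 229), (-70, 237), (-69, 240), (-68, 240), (-67, 240), (-66, 240), (-65, 239), (-64, 234), (-63, 224), (-62, 217), (-61, 218), (-60, 225), (-59, 232), (-58, 233), (-57, 233), (-56, 236), (-55, 240), (-54, 242), (-53, 243), (-52, 243), (-51, 243), (-50, 243), (-49, 243), (-48, 243), (-47, 243), (-46, 242), (-45, 240), (-44, 240), (-43, 241), (-42, 242), (-41, 243), (-40, 243), (-39, 243), (-38, 243), (-37, 243)
[... 292 characters left out ...]
), (26, 241), (27, 241), (28, 241), (29, 241), (30, 241), (31, 238), (32, 228), (33, 212), (34, 192), (35, 176), (36, 170), (37, 161), (38, 142), (39, 120), (40, 101), (41, 91), (42, 93), (43, 110), (44, 141), (45, 178), (46, 210), (47, 227), (48, 234), (49, 237), (50, 238), (51, 238), (52, 238), (53, 237), (54, 234), (55, 224), (56, 210), (57, 205), (58, 213), (59, 227), (60, 236), (61, 239), (62, 240), (63, 241), (64, 241), (65, 241), (66, 241), (67, 241), (68, 241), (69, 241), (70, 241), (71, 241), (72, 237), (73, 222), (74, 188), (75, 135), (76, 83), (77, 62), (78, 58), (79, 58), (80, 57), (81, 56), (82, 56), (83, 57), (84, 57), (85, 57), (86, 58), (87, 59), (88, 60), (89, 60), (90, 60)]
```

The profile puts the stop's outer top edge at about 57 mm apparent on the z=10 mm plane. That corresponds to the bar's middle at 45 mm; the other position would give about 65 mm. **The gap is therefore 63 mm, and the job needs spacers 24 and 36.** Next I'll locate those two precisely, using the post tops and block outlines.

```bash
cat > ov.py <<'E'
from h import *
def wire(x,y,yaw,th,z0=0):
    R=np.array([[np.cos(yaw),-np.sin(yaw)],[np.sin(yaw),np.cos(yaw)]])
    def q(a,b,z): return [np.r_[R@[sx*a,sy*b]+[x,y],z+z0] for sx,sy in((-1,-1),(1,-1),(1,1),(-1,1))]
    return [q(th/2,.02,0.),q(th/2-.003,.017,.03),q(.007,.007,.03),q(.007,.007,.062)]
def crop(im,n,x,y,yaw,th,k=9,h=22,z0=0):
    cx,cy=np.round(proj(n,[[x,y,.03]])[0]).astype(int)
    o=cv2.resize(im[cy-h:cy+h,cx-h:cx+h],None,fx=k,fy=k,interpolation=cv2.INTER_NEAREST)
    p=o.copy()
    for q,c in zip(wire(x,y,yaw,th,z0),((255,0,0),(0,200,0),(0,200,255),(0,0,255))):
        cv2.polylines(p,[np.round((proj(n,q)-[cx-h-.5,cy-h-.5])*k).astype(np.int32)],True,c,1)
    return p
E
python3 - <<'E'
from ov import *
t=cv2.imread("pics/top0.png");s=cv2.imread("pics/scene0.png")
print(ray("top",[[431.9,281.6],[363.1,286.2]],.062).round(4))
H=[]
for px,yaw,th in(([363.1,286.2],np.radians(76.1),.024),([431.9,281.6],np.radians(19.5),.036)):
    X=ray("top",[px],.062)[0]
    H.append(np.vstack([crop(t,"top",*X[:2],yaw,th,k=7,h=20),crop(s,"scene",*X[:2],yaw,th,k=7,h=20)]))
cv2.imwrite("pics/ov1.png",np.hstack(H))
E
```

```text
[[ 0.459  -0.3324  0.062 ]
 [ 0.4503 -0.2019  0.062 ]]
```

View pics/ov1.png

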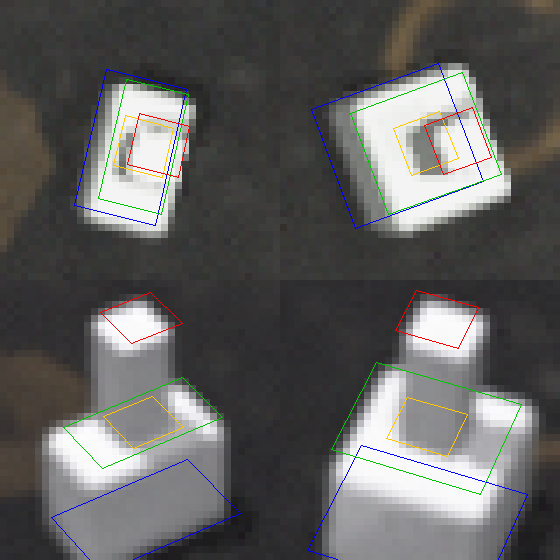

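The overlay is about 1.5 px too high in the top view for both spacers, so x should be roughly 3 mm smaller. The orientation of spacer 36 (36 versus 40 mm side) is still ambiguous, so I'll measure the edge extents.

```bash
cat > ext.py <<'E'
from ov import *
def extents(n,V,c,yaw,offs,z=.0285,thr=150,L=45):
    u=np.array([np.cos(yaw),np.sin(yaw)]);w=np.array([-u[1],u[0]]);out=[]
    s=np.arange(-L,L+.1,.25)
    for d,e in((u,w),(w,u)):
        lo,hi=[],[]
        for f in offs:
            P=(np.array(c)*1000+s[:,None]*d+f*e)/1000
            q=proj(n,np.c_[P,np.full(len(P),z)]).astype(np.float32)
            v=cv2.remap(V,q[:,:1],q[:,1:],1).ravel();k=np.where(v>thr)[0]
            lo.append(s[k[0]]);hi.append(s[k[-1]])
        out.append((np.array(lo),np.array(hi)))
    return out
E
python3 - <<'E'
from ext import *
V=cv2.imread("pics/top0.png").max(2).astype(np.float32)
for nm,c,yaw,offs in(("24",(.447,-.2015),76.1,(-8,-4,0,4,8)),("36",(.456,-.3325),19.5,(-13,-11,-9,9,11,13)),("52",(.570,-.334),19.1,(-12,-10,10,12))):
    for thr in(120,190):
        for (lo,hi),ax in zip(extents("top",V,c,np.radians(yaw),offs,thr=thr),"uw"):print(nm,thr,ax,lo,hi,"len",np.round(hi-lo,1))
E
```

```text
24 120 u [-11.75 -12.25 -11.75 -12.25 -11.75] [12.75 12.75 12.75 13.   12.75] len [24.5 25.  24.5 25.2 24.5]
24 120 w [-18.75 -19.25 -19.25 -19.25 -19.25] [20.5  20.5  20.75 20.75 20.75] len [39.2 39.8 40.  40.  40. ]
24 190 u [ -9.5  -10.75 -11.   -11.   -10.75] [10.5  10.75 10.5  11.   10.75] len [20.  21.5 21.5 22.  21.5]
24 190 w [-17.25 -18.   -18.25 -18.   -18.25] [18.75 19.25 19.   19.25 19.25] len [36.  37.2 37.2 37.2 37.5]
36 120 u [-19.25 -19.25 -19.5  -19.25 -19.25 -19.  ] [20.5  20.75 20.75 21.25 21.   20.5 ] len [39.8 40.  40.2 40.5 40.2 39.5]
36 120 w [-20.75 -20.5  -20.75 -20.5  -20.25 -20.75] [20.   20.   19.5  19.75 19.75 19.  ] len [40.8 40.5 40.2 40.2 40.  39.8]
36 190 u [-18.   -18.   -18.   -17.75 -18.   -17.5 ] [18.75 19.   19.25 19.5  19.5  18.5 ] len [36.8 37.  37.2 37.2 37.5 36. ]
36 190 w [-19.   -19.25 -19.   -18.5  -19.   -19.75] [14.5  14.25 14.25 14.5  14.25 14.25] len [33.5 33.5 33.2 33.  33.2 34. ]
52 120 u [-17.5  -17.5  -17.75 -17.75] [22.5 22.5 22.5 22.5] len [40.  40.  40.2 40.2]
52 120 w [-30.75 -30.75 -30.75 -31.  ] [26.5  26.   26.5  26.25] len [57.2 56.8 57.2 57.2]
52 190 u [-15.75 -16.   -16.25 -16.  ] [21.5  21.   21.25 21.25] len [37.2 37.  37.5 37.2]
52 190 w [-29.75 -29.25 -29.75 -29.5 ] [20.25 20.   20.   20.25] len [50.  49.2 49.8 49.8]
```

At threshold 190, spacer 36 measures 37.2 mm along u and 33.3 mm along w. So its 40 mm side lies along 19.5° and its thickness axis along 109.5°. I'll grasp spacer 36 now: a light squeeze across x first to centre it, then a firm grip along y.

```bash
cat > arm.py <<'E'
from ov import *
def Ro(deg):
    a=np.radians(deg);y=np.array([np.cos(a),np.sin(a),0]);z=np.array([0,0,-1.]);return np.c_[np.cross(y,z),y,z]
F0=np.array([.4657,.0368]);FY=69.0
def fx(x,y=0):
    a=np.radians(FY);return F0+x*np.array([np.cos(a),np.sin(a)])+y*np.array([-np.sin(a),np.cos(a)])
def st(m=""):
    s=env.get_state();print(m,"t%.1f"%s["time"],"pos",np.round(s["position"],4),"w%.3f"%s["width"],"F",np.round(s["ft_force"],1),"g%.0f"%s["grasp_force"],flush=True);return s
def pick(c,ax,ay,zg=.036):
    """ax, ay: tool-y angles for the centring squeeze and the final grip"""
    p=lambda z:[c[0],c[1],z]
    env.gripper_to(.6);env.reach(p(.11),Ro(ax));env.move_l(p(zg+.004),vel=.15);env.gripper_to(0,20);st("sq1")
    env.gripper_to(.45);env.move_l(p(.08),vel=.2);env.reach(p(.08),Ro(ay));env.move_l(p(zg),vel=.15)
    env.gripper_to(0,70);st("grip")
E
python3 - <<'E'
from arm import *
for n,c,a in(("p36",(.4574,-.3345,.1),19.5),("p36x",(.4574,-.3345,.1),109.5),("p24",(.4475,-.2015,.1),-13.9),("p24x",(.4475,-.2015,.1),76.1),("fix",(*fx(-5),.1),-21)):
    for k in(-180,0,180):
        try:q=env.inverse_kinematics(c,Ro(a+k))
        except env.IKError:q=None
        print(n,a+k,None if q is None else np.round(q,2))
E
```

```text
p36 -160.5 [-0.84  0.54  1.45 -0.    1.16  1.96]
p36 19.5 [-0.84  0.54  1.45 -0.    1.16 -1.18]
p36 199.5 [-0.84  0.54  1.45 -0.    1.16  1.96]
p36x -70.5 [-0.84  0.54  1.45 -0.    1.16  0.39]
p36x 109.5 [-0.84  0.54  1.45 -0.    1.16 -2.75]
p36x 289.5 [-0.84  0.54  1.45 -0.    1.16  0.39]
p24 -193.9 [-0.66  0.42  1.66 -0.    1.06  2.72]
p24 -13.9 [-0.66  0.42  1.66 -0.    1.06 -0.42]
p24 166.1 [-0.66  0.42  1.66 -0.    1.06  2.72]
p24x -103.9 [-0.66  0.42  1.66 -0.    1.06  1.15]
p24x 76.1 [-0.66  0.42  1.66 -0.    1.06 -1.99]
p24x 256.1 [-0.66  0.42  1.66 -0.    1.06  1.15]
fix -201 None
fix -21 None
fix 159 None
```

Run:
```python
from arm import *
print(fx(-5),fx(25))
for x in(-7,-5,25): 
  for z in(.05,.1,.15,.2):
    p=fx(x/1000);q=env.inverse_kinematics([float(p[0]),float(p[1]),z],Ro(-21));print(x,z,None if q is None else np.round(q,2))
```

```text
[-1.32613975 -4.63110213] [ 9.42489874 23.37631066]
-7 0.05 [-0.19  0.47  1.79 -0.    0.89  0.18]
-7 0.1 [-0.19  0.39  1.73 -0.    1.03  0.18]
-7 0.15 [-0.19  0.32  1.66 -0.    1.17  0.18]
-7 0.2 [-0.19  0.26  1.58 -0.    1.3   0.18]
-5 0.05 [-0.19  0.47  1.79 -0.    0.89  0.18]
-5 0.1 [-0.19  0.39  1.73 -0.    1.03  0.18]
-5 0.15 [-0.19  0.32  1.66 -0.    1.17  0.18]
-5 0.2 [-0.19  0.26  1.58 -0.    1.3   0.18]
25 0.05 [-0.12  0.49  1.75 -0.    0.91  0.24]
25 0.1 [-0.12  0.41  1.69 -0.    1.04  0.24]
25 0.15 [-0.12  0.34  1.62 -0.    1.18  0.24]
25 0.2 [-0.12  0.28  1.54 -0.    1.32  0.24]
```

Run:
```python
from arm import *
pick((.4577,-.3342),-70.5,19.5)
env.move_l([.4577,-.3342,.16],vel=.25);st("lift")
p=fx(-.0055);env.reach([*p,.16],Ro(-21));st("above")
env.move_l([*p,.09],vel=.2);st()
im={n:env.get_image(n)[:,:,::-1].copy() for n in("top","scene")}
for n in im: cv2.imwrite(f"pics/{n}1.png",im[n])
a=cv2.resize(im["top"][225:325,180:310],(520,400),interpolation=2);b=cv2.resize(im["scene"][180:290,190:280],(270,330),interpolation=2)
o=np.zeros((400,790,3),np.uint8);o[:,:520]=a;o[:330,520:]=b;cv2.imwrite("pics/c2.png",o)
```

```text
sq1 t4.8 pos [ 0.458  -0.3345  0.0408] w0.157 F [-0.2  0.2  5.4] g25
grip t7.7 pos [ 0.4581 -0.3346  0.0371] w0.146 F [-1.1  1.4  6.5] g69
lift t8.3 pos [ 0.4572 -0.3337  0.1587] w0.144 F [-0.1 -0.1 -2.5] g68
above t9.7 pos [0.4639 0.0311 0.1595] w0.146 F [-0.2 -0.2 -2. ] g68
 t10.2 pos [0.4642 0.0311 0.0904] w0.143 F [ 0.4 -0.3 -0.5] g68
```

View pics/c2.png

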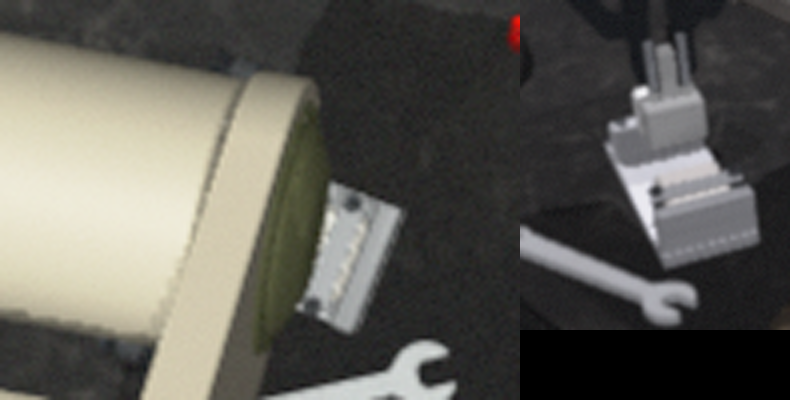

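The right half shows spacer 36 held upright and square over the gap, between the specimen and the stop. I'll lower it, then seat it lightly against the specimen by feel.

```bash
cat >> arm.py <<'E'
a_=np.radians(FY);UX=np.array([np.cos(a_),np.sin(a_),0]);UY=np.array([-np.sin(a_),np.cos(a_),0])
def floc(s,F0v):
    f=np.array(s["ft_force"])-F0v;return np.array([f@UX,f@UY,f[2]])
def xf(pos):
    d=np.r_[np.array(pos)[:2]-F0,0];return d@UX*1e3,d@UY*1e3
def step(tgt,b,vel=.03,m=None):
    env.move_l(list(tgt),vel=vel);s=env.get_state();f=floc(s,b)
    if m:print(m,"t%.1f"%s["time"],"fx,fy %.2f %.2f z%.1f"%(*xf(s["position"]),s["position"][2]*1e3),"F",f.round(1),flush=True)
    return s,f
def down(p,z0,z1,b,dz=.003,lim=12):
    z=z0
    while z>z1+1e-6:
        z=max(z-dz,z1);s,f=step([*p,z],b,m="dn")
        if np.abs(f).max()>lim:print("contact");break
    return z
E
python3 - <<'E'
from arm import *
env.dwell(.2);b=np.array(env.get_state()["ft_force"]);p=fx(-.0055)
step([*p,.062],b,vel=.08,m="a")
z=down(p,.062,.048,b,dz=.007)
x=-.0055
for i in range(10):
    x-=.0006;s,f=step([*fx(x),z],b,vel=.01,m="push")
    if abs(f[0])>6:break
E
```

```text
a t11.0 fx,fy -5.45 -0.09 z62.1 F [-0.3 -0.2  0.5]
dn t11.4 fx,fy -5.50 0.03 z55.0 F [-1.   0.1 -1.1]
dn t11.8 fx,fy -5.53 0.09 z47.8 F [-0.4  0.7  1. ]
push t12.0 fx,fy -6.12 -0.07 z48.1 F [-0.6 -1.1 -0.3]
push t12.3 fx,fy -6.72 -0.00 z48.0 F [-1.3 -0.3  0.5]
push t12.5 fx,fy -7.32 -0.01 z48.0 F [-0.9 -0.3 -0.7]
push t12.8 fx,fy -7.69 -0.01 z48.0 F [2.1 0.4 1.1]
push t13.0 fx,fy -7.83 0.02 z48.1 F [6.8 0.  0.1]
```

Run:
```python
from arm import *
b=np.array([0,0,-1.])
p=fx(-.0075)
step([*p,.048],b,vel=.02,m="back")
z=.048
while z>.0455:
    z-=.0005;s,f=step([*p,z],b,vel=.01,m="dn")
    if f[2]>6:break
env.gripper_to(.35);st("rel")
env.move_l([*p,.075],vel=.1);env.move_l([*p,.15],vel=.3)
c=(.4475,-.2015)
pick(c,-103.9,-13.9)
env.move_l([*c,.16],vel=.25);st("lift")
im={n:env.get_image(n)[:,:,::-1].copy() for n in("top","scene")}
for n in im: cv2.imwrite(f"pics/{n}2.png",im[n])
a=cv2.resize(im["top"][240:320,190:290],(500,400),interpolation=2);b=cv2.resize(im["scene"][190:290,200:290],(297,330),interpolation=2)
o=np.zeros((400,797,3),np.uint8);o[:,:500]=a;o[:330,500:]=b;cv2.imwrite("pics/c3.png",o)
```

```text
back t13.3 fx,fy -7.64 0.01 z48.0 F [0.7 0.  1.3]
dn t13.5 fx,fy -7.59 -0.05 z47.5 F [ 0.5 -0.3  0.2]
dn t13.8 fx,fy -7.54 -0.05 z47.1 F [0.4 0.2 3.6]
dn t14.0 fx,fy -7.51 -0.07 z47.1 F [ 0.3  3.2 10.6]
rel t14.3 pos [0.463  0.0298 0.0464] w0.354 F [0.1 1.1 0.1] g0
sq1 t17.5 pos [ 0.4478 -0.2017  0.0407] w0.159 F [-0.8  0.   6.3] g25
grip t20.4 pos [ 0.4479 -0.2018  0.0368] w0.149 F [-0.3 -0.   5.7] g70
lift t21.0 pos [ 0.4469 -0.2011  0.1589] w0.143 F [-0.4 -0.3 -2. ] g69
```

View pics/c3.png

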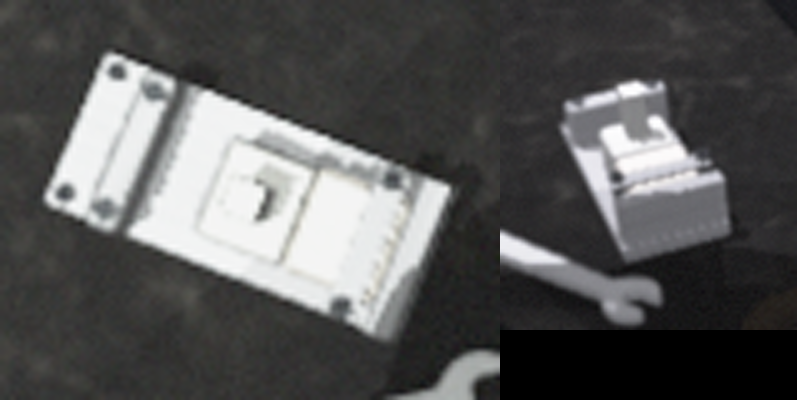

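Spacer 36 sits square against the specimen at crop (258,200), centred in width. The remaining slot runs from about x=10.5 to 37.4 mm, so spacer 24 goes in at x=23.95 mm.

Run:
```python
from arm import *
x=.02395;p=fx(x);env.reach([*p,.16],Ro(-21))
env.move_l([*p,.085],vel=.2);env.dwell(.2);b=np.array(env.get_state()["ft_force"]);st()
z=down(p,.085,.049,b,dz=.004,lim=10)
print(z)
if z<.0495:
    while z>.0455:
        z-=.0005;s,f=step([*p,z],b,vel=.01,m="dn")
        if np.abs(f).max()>7:break
```

```text
t22.9 pos [0.475  0.0589 0.0861] w0.147 F [-0.2  0.1 -0.6] g69
dn t23.1 fx,fy 23.96 0.09 z81.0 F [-0.6  0.5  0.1]
dn t23.4 fx,fy 23.94 0.13 z76.8 F [-0.  -0.8 -0.5]
dn t23.7 fx,fy 23.93 0.09 z72.8 F [-0.2 -0.9 -0.3]
dn t24.0 fx,fy 23.91 0.13 z68.8 F [-0.6  0.1  0.2]
dn t24.3 fx,fy 23.92 0.11 z64.8 F [-0.4 -0.8 -0.5]
dn t24.6 fx,fy 23.91 0.10 z60.8 F [ 0.  -0.1  0.4]
dn t24.8 fx,fy 23.93 0.11 z56.8 F [ 0.1 -0.2 -0.5]
dn t25.1 fx,fy 23.93 0.12 z52.8 F [0.3 0.  0.3]
dn t25.4 fx,fy 23.93 0.11 z48.8 F [ 0.5 -0.7 -0.1]
0.049
dn t25.7 fx,fy 23.95 -0.02 z48.5 F [-0.7  0.1 -0.8]
dn t25.9 fx,fy 23.96 -0.01 z48.0 F [ 0.1 -0.3 -0.2]
dn t26.2 fx,fy 23.95 0.01 z47.5 F [ 0.   0.1 -0.5]
dn t26.4 fx,fy 23.93 -0.02 z47.0 F [-0.2 -0.7 -0.1]
dn t26.7 fx,fy 23.97 -0.03 z46.8 F [-0.5  0.4  5.6]
dn t26.9 fx,fy 24.02 -0.05 z46.8 F [-0.2  2.5 13.1]
```

It went in with no side force and reached the floor. Now I'll release, retreat and check.

Run:
```python
from arm import *
p=fx(.02395);env.gripper_to(.35);st("rel")
env.move_l([*p,.075],vel=.1);env.move_l([*p,.2],vel=.3);env.reach([.36,-.2,.25],Ro(-21));st("away")
im={n:env.get_image(n)[:,:,::-1].copy() for n in("top","scene")}
for n in im: cv2.imwrite(f"pics/{n}3.png",im[n])
a=cv2.resize(im["top"][130:320,190:460],(540,380),interpolation=2);b=cv2.resize(im["top"][245:315,195:285],(360,280),interpolation=2);c=cv2.resize(im["scene"][195:285,205:325],(400,300),interpolation=2)
o=np.zeros((600,800,3),np.uint8);o[:300,:400]=c;o[:280,410:770]=b;o[310:310+285,:405]=cv2.resize(a,(405,285));cv2.imwrite("pics/c4.png",o)
```

```text
rel t27.2 pos [0.4743 0.0591 0.0458] w0.347 F [0.9 0.  0.3] g0
away t29.3 pos [ 0.3603 -0.1994  0.2494] w0.355 F [0.4 0.4 0.1] g0
```

View pics/c4.png

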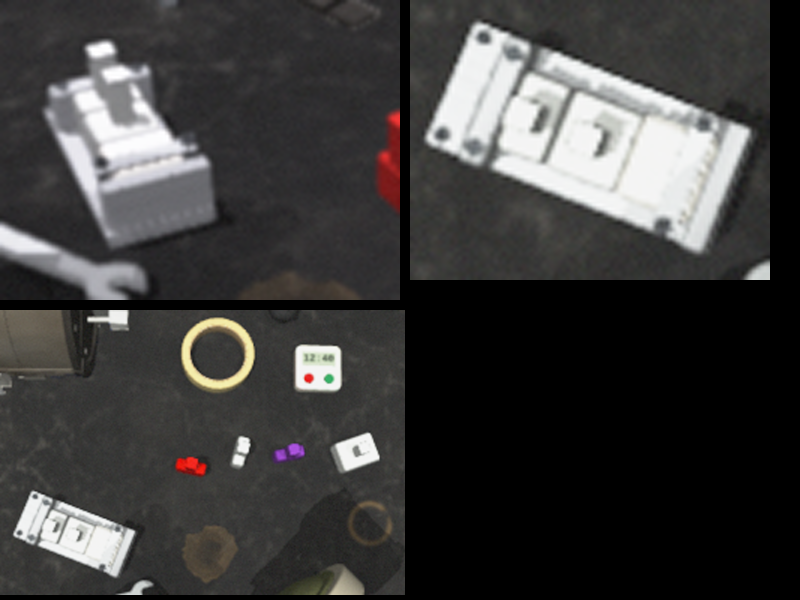

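Both spacers stand in the gap, square and centred, at crop (533,118) and (597,140). Spacers 16 and 52 and the bystanders have not moved.

```bash
python3 -c "
from workcell import env
print(env.job_done())"
```

```text
the job is handed in; nothing more can be done
None
```

I set spacers 24 and 36 upright, square and centred in the 63 mm gap without forcing them, left spacers 16 and 52 and the tools undisturbed, and handed the job in at about 30 s; no verdict came back.

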